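# Set up the drying shelf, lay out the rinsed lures and start the timer

### The arm

A 6-joint arm with a two-finger parallel gripper is mounted at the origin on the work surface. World frame = base frame: x ahead of the robot, y to its left, z up, the work surface at z = 0. Lengths are in mm, angles in rad, forces in N, time in s.
With the tool pointing down it reaches from about 375 to 900 mm from the base axis. Payload 3.1 kg.
Tool frame: the origin (TCP) lies between the finger pads; the fingertips stand 11 mm ahead of it and the grasp point (between the pads) lies 8 mm behind it; z points along the fingers, y is the line along which they close (so a half turn about z gives the same grasp; the last joint's range is limited). The gripper opens to 87 mm and grips with 3 to 60 N. Pads are 19 mm wide; open, the fingers measure 117 mm over their backs; the gripper's body (75 mm by 190 mm) begins 51 mm behind the grasp point.
Start: joints at [0.948, 0.527, 1.433, -0, 1.181, -0.178], TCP at [268.881, 564.18, 233.548] pointing down, gripper open.
Joint ranges: [-3.08, 3.08], [-0.75, 2.2], [0.22, 2.44], [-1.43, 4.57], [0, 2.65], [-2.85, 2.85]. Speed limits (rad/s): [2.79, 2.79, 3.14, 3.14, 3.14, 3.14].

### API

Orientations are given as a rotation vector (axis times angle).
In Python, from cell import observe, grab_frame, hand_in gives the robot as it stands.
- The arm moves only by the tool apply_moves, never from a script. Its argument "rows" is a list of rows, each a list of 5 numbers: the finger opening in mm, from 0 to 87, then the shift along the world's x, y, z in mm, then the turn about the world's z in degrees. In form: [[claw, tx, ty, tz, turn], ...]. A call has 1 to 12 rows; each row shifts and turns the commanded pose from where the row before left it; what a row does not reach is not made up. A row lasts 1/8 s, in which the tool goes at most 62.5 mm and 10.7 degrees, less where a joint would pass 70% of its speed; a pose out of reach is approached as far as the arm can. A call with a gripper value outside its range is refused whole. The fingers move at their own pace and stop on an object; "newtons" is the grip in N (left out, the last holds). Time passes only in rows, so rows that do not move let the fingers close. It gives the time, the measured TCP pose, the force, the opening and the grip force at its end, in the units of the state.
- observe(): the state, without advancing time (a new reading comes with each control period).
- grab_frame(name): name is "side" or "top"; returns a dict with "frame" (384x512x3 uint8, blue, green, red), "vertical_fov" (degrees; the focal length in pixels is half the picture's height over the tangent of half this angle, whatever the lens; pixels are square), "cx", "cy" (the principal point, pixels), "k1" (the pictures are not rectified: a ray, as slopes to the right and down, at radius r is drawn at 1 + k1 r^2 times it, then the intrinsics apply), "R" (3x3) and "t" (3): a world point X has camera coordinates R X + t. Camera axes: x right, y down, z forward; pixel columns grow to the right and rows downward; lengths in mm; the calibration is good to about 2 mm. A picture is of the moment at which its call begins. There is no depth.
- hand_in(): hands the job in; it is judged then, once.
The state is a dict: "time_s": time; "qpos": joint angles; "qd": joint speeds; "joint_torque": joint torques, N m; "ee_pos": TCP position; "eef_rot": TCP orientation; "contact_force": force on the tool from outside, world axes, zero at the start; "torque": the same for the moment, N m; "width": finger opening in mm; "finger_force": force on a finger pad.
Only numpy, scipy, OpenCV 4.12 (cv2) and the standard library are available. Lean on these libraries where they do the work, as an engineer would, in place of code of your own. Each camera call takes 0.05 s, during which the arm holds its last target. There are 200 camera calls.

### The job

Swing the yellow gate leg of the tackle cabinet out until it hits its stop, fold the cabinet's drying shelf down so that it rests level on the leg, and lay every rinsed lure on the shelf, lengthwise, each in a lane of its own. When they are all lying there, wind the timer's red key clockwise as far as it will go. Leave the line spool, the fly box and the jar of cement that lie about there where they are.

Things in the scene. Friction and masses are not known exactly. Their poses are not given: they have to be found in the camera images.
- cabinet: Brown wooden cabinet, fixed, 300 mm wide, 170 deep, 230 high, at the right, its front turned to the middle of the table. Origin: on the table, mid-width, below the shelf's hinge line; x points into the cabinet (front faces -x), y along its width, z up. Plinth 86 mm high, its face 35 mm before the origin's plane; roof at 230 mm, its front edge 29 mm behind that plane.
- leg (a joint): Yellow gate leg, an upright panel 115 mm long, 14 thick, 8 to 91 mm above the table, on a vertical axis at x = -45 mm, y = 0 of the cabinet. 0 = folded along the plinth, pointing to the cabinet's -y; grows as the free end swings out; at its stop, 1.57 rad, it points straight out (-x). Starts ajar (0.6 to 0.95), stays where left; 0.5 N at the free end moves it.
- leg_end (a point): Middle of the free end of the leg (115 mm from its axis, half-way up, on the middle of its thickness). Its y axis points from the free end to the leg's axis, its x axis is square to the panel, on the side that the panel leaves behind as it swings out.
- shelf (a joint): Drop-front shelf, board 280 mm wide, 14 thick, 165 from hinge to free edge, four lanes on its inner face. 0 = upright before the cabinet, free edge on top at 270 mm; starts folded up, leaning back a little (-0.12 to -0.05); grows as it folds forward and down. Damped hinge: stays upright, past 0.4 rad sinks slowly by its weight, to rest level (1.57) on the swung-out leg; without the leg it drops to 2.12.
- shelf_hinge (a point): Middle of the shelf's hinge line, 105 mm above the table, on the plane of the shelf's inner (when down: upper) face; turns with the shelf. z points along the board from hinge to free edge, y along the hinge line (as the cabinet's y), x square out of the inner face (up when the shelf is down).
- shelf_edge (a point): Middle of the shelf's free edge, 165 mm from the hinge, on the plane of the inner face; same axes as shelf_hinge. A lip 10 mm high and 8 mm wide runs along this edge and the two sides, on the inner face.
- lane0 (a point): Middle of lane 0 on the shelf's inner face (y -99 mm, z 83 mm from shelf_hinge, same axes). The lanes are 60 mm wide and 145 mm long, they run from hinge to free edge, and are parted by yellow strips 5 mm wide and 8 mm high.
- lane1 (a point): Middle of lane 1 on the shelf's inner face (y -33 mm, z 83 mm from shelf_hinge, same axes). The lanes are 60 mm wide and 145 mm long, they run from hinge to free edge, and are parted by yellow strips 5 mm wide and 8 mm high.
- lane2 (a point): Middle of lane 2 on the shelf's inner face (y 33 mm, z 83 mm from shelf_hinge, same axes). The lanes are 60 mm wide and 145 mm long, they run from hinge to free edge, and are parted by yellow strips 5 mm wide and 8 mm high.
- lane3 (a point): Middle of lane 3 on the shelf's inner face (y 99 mm, z 83 mm from shelf_hinge, same axes). The lanes are 60 mm wide and 145 mm long, they run from hinge to free edge, and are parted by yellow strips 5 mm wide and 8 mm high.
- lure_green_mid (a point): Centre of the green (black back) fishing lure, a loose fish-shaped plug without hooks: body 90 mm long, 28 mm thick and high, 45 g, a thin clear lip under the nose and wire eyes make it 115 mm. x points along it to the nose, z up as it starts. 14 mm above what it lies on. May be absent.
- lure_red_mid (a point): Centre of the white (red back) fishing lure, a loose fish-shaped plug without hooks: body 90 mm long, 28 mm thick and high, 45 g, a thin clear lip under the nose and wire eyes make it 115 mm. x points along it to the nose, z up as it starts. 14 mm above what it lies on. May be absent.
- lure_blue_mid (a point): Centre of the blue (silver back) fishing lure, a loose fish-shaped plug without hooks: body 90 mm long, 28 mm thick and high, 45 g, a thin clear lip under the nose and wire eyes make it 115 mm. x points along it to the nose, z up as it starts. 14 mm above what it lies on. May be absent.
- lure_orange_mid (a point): Centre of the orange (black back) fishing lure, a loose fish-shaped plug without hooks: body 90 mm long, 28 mm thick and high, 45 g, a thin clear lip under the nose and wire eyes make it 115 mm. x points along it to the nose, z up as it starts. 14 mm above what it lies on. May be absent.
- key (a joint): Winding key of the twist timer. 0 rad = run down; it grows as the key is turned clockwise seen from above, up to its stop at 4.70 rad. A spring makes it stiffer as it is wound (0.1 to 0.16 N m); it stays where it is let go. It starts at 0.1 to 0.7 rad.
- key_grip (a point): Middle of the red key's upright wing, on the turning axis, 68 mm above the table. The wing is 56 mm long (along x of this point), 12 mm thick (along y), from 52 to 82 mm above the table. It stands on a round white timer, 96 mm across and 44 mm high, that is fixed to the table.
- line_spool: Bystander, to be left where it is: grey and green line spool, 52 mm across, 32 mm high. Origin at the middle of its underside.
- fly_box: Bystander, to be left where it is: khaki fly box, 75 x 115 x 33 mm. Origin at the middle of its underside.
- head_cement: Bystander, to be left where it is: small jar of head cement, 42 mm across, 75 mm high. Origin at the middle of its underside.

How it is judged:
By the outcome, as a careful person would: the job done as asked, in the order asked, and still so for the second after the job is handed in, with the robot touching nothing.
Of lure_green, lure_red, lure_blue, lure_orange only 2 to 4 are there at a start; the rules pass over those that are not, and their reading is None.
At some moment in a run one of lure_green, lure_red, lure_blue, lure_orange may be knocked a few centimetres aside while the robot is not near it.
Once in a run the grip may slacken for a moment while it holds something.
It also fails if it takes over 210 s, if anything falls off the work surface, if the arm or the gripper's body presses on something with over 40 N, if the wrist force passes 120 N, or if a joint passes its speed limit or range.

## Working session

There is one attempt and no reset: what is moved stays moved. The work goes in short steps, Python scripts to look and compute and a tool call to move; the robot and the scene stay as the last step left them, time stands still between calls to the robot, and variables do not carry over. Pictures are saved under pics/ and viewed, at most 14 in all, crops included, and the job is handed in when it is done.

Besides the shell and the picture viewer there is one more tool, called after "Request:" as name(argument=value, ...), one argument or row to a line, values as JSON. apply_moves: Moves the arm, as the interface text tells. Its arguments: {"type":"object","properties":{"rows":{"type":"array"},"newtons":{"type":"number"}},"required":["rows"]}

```bash
ls; mkdir -p pics; cat > h.py <<'E'
import numpy as np, cv2, json, pickle
from cell import observe, grab_frame, hand_in
def snap(n,f):
    d=grab_frame(n); cv2.imwrite(f'pics/{f}.png',d['frame']); pickle.dump(d,open(f'pics/{f}.pkl','wb')); return d
def load(f): return pickle.load(open(f'pics/{f}.pkl','rb'))
def K(d):
    f=192/np.tan(np.radians(d['vertical_fov'])/2); return np.array([[f,0,d['cx']],[0,f,d['cy']],[0,0,1.]]),np.array([d['k1'],0,0,0.])
def w2p(d,X):
    k,D=K(d); R=np.array(d['R'],float);t=np.array(d['t'],float)
    return cv2.projectPoints(np.array(X,float).reshape(-1,1,3),cv2.Rodrigues(R)[0],t,k,D)[0].reshape(-1,2)
def p2w(d,uv,z):
    k,D=K(d); R=np.array(d['R'],float);t=np.array(d['t'],float).ravel()
    n=cv2.undistortPoints(np.array(uv,float).reshape(-1,1,2),k,D).reshape(-1,2)
    r=np.c_[n,np.ones(len(n))]@R; c=-R.T@t
    return c+r*((np.broadcast_to(z,len(n))-c[2])/r[:,2])[:,None]
E
python3 - <<'E'
from h import *
for n in('side','top'):
    d=snap(n,n+'0'); print(n,d['vertical_fov'],d['cx'],d['cy'],d['k1'],-np.array(d['R']).T@np.array(d['t']).ravel(),np.array(d['R']).round(2).tolist())
    cv2.imwrite(f'pics/{n}0b.png',cv2.resize(d['frame'],(800,600),interpolation=cv2.INTER_CUBIC))
print(observe())
E
```

```text
pics
side 48.14974084973372 265.463611183897 191.54607845137303 -0.015972474057764755 [ 127.93462532 -515.04723503 1019.74738335] [[0.78, -0.63, -0.02], [-0.5, -0.6, -0.63], [0.39, 0.5, -0.78]]
top 51.5654711395086 257.81721404654064 191.1682890385833 0.0026036584303566804 [ 466.87027845   12.55758594 1325.70342372] [[-0.0, -1.0, -0.02], [-1.0, 0.01, -0.06], [0.06, 0.02, -1.0]]
{'time_s': 0.1, 'qpos': array([ 9.47520547e-01,  5.28391884e-01,  1.43377326e+00, -4.57570738e-05,
        1.18143211e+00, -1.78484134e-01]), 'qd': array([ 1.11927956e-03, -1.67054842e-03, -3.88708229e-03,  4.18822489e-04,
       -1.87624562e-05,  4.39171110e-04]), 'joint_torque': array([ 4.74863846e-04, -4.40986097e+01, -1.77150178e+01,  6.35472033e-02,
        5.33573760e-02, -1.28758418e-05]), 'ee_pos': array([268.50892909, 563.66282047, 232.65829901]), 'eef_rot': array([-6.92740976e-01, -3.06350063e+00,  2.92441471e-03]), 'contact_force': array([0.66124604, 0.20674108, 0.28473128]), 'torque': array([ 0.04559287,  0.02045786, -0.03344623]), 'finger_force': 0.0, 'width': 86.97638287913975}
```

View pics/top0b.png

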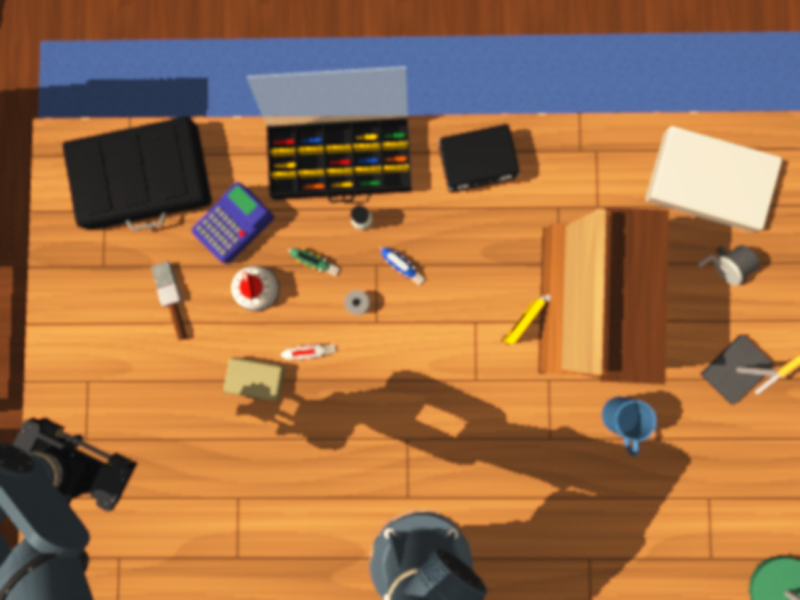

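View pics/side0b.png

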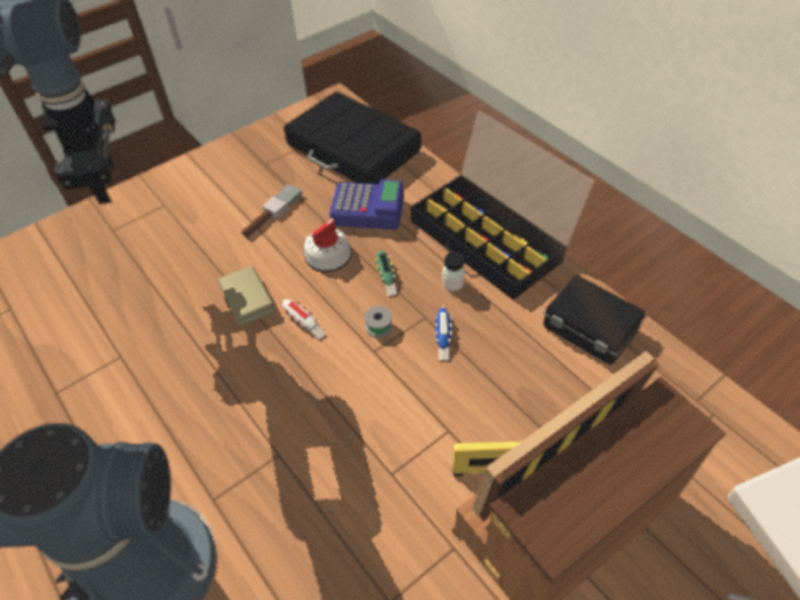

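The top view shows three lures: green (313,260), blue (402,264) and red (308,352). It also shows the key at (250,288), the leg from (547,297) to (508,343), and the cabinet at x 540–667. There is no orange lure. I'll take enlarged crops for precision.

```bash
python3 - <<'E'
from h import *
d=load('top0');f=d['frame']
a=cv2.resize(f[125:250,315:435],(576,600),interpolation=cv2.INTER_CUBIC); cv2.imwrite('pics/c1.png',a) #4.8x
b=cv2.resize(f[145:245,140:280],(798,570),interpolation=cv2.INTER_CUBIC); cv2.imwrite('pics/c2.png',b) #5.7x
E
```

```text
(no output)
```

View pics/c1.png

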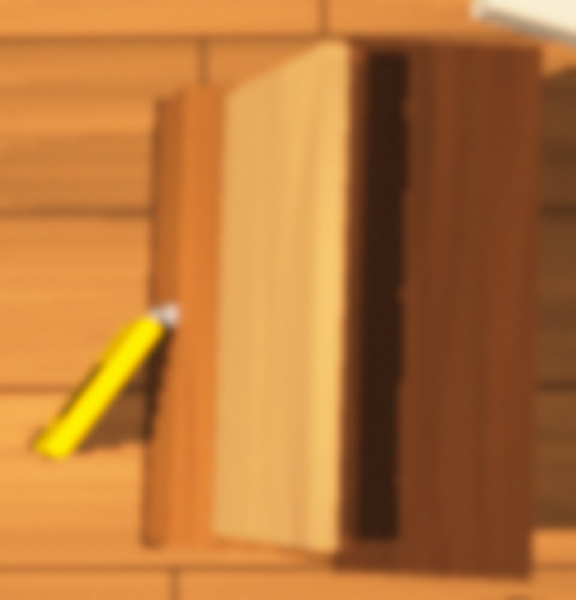

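View pics/c2.png

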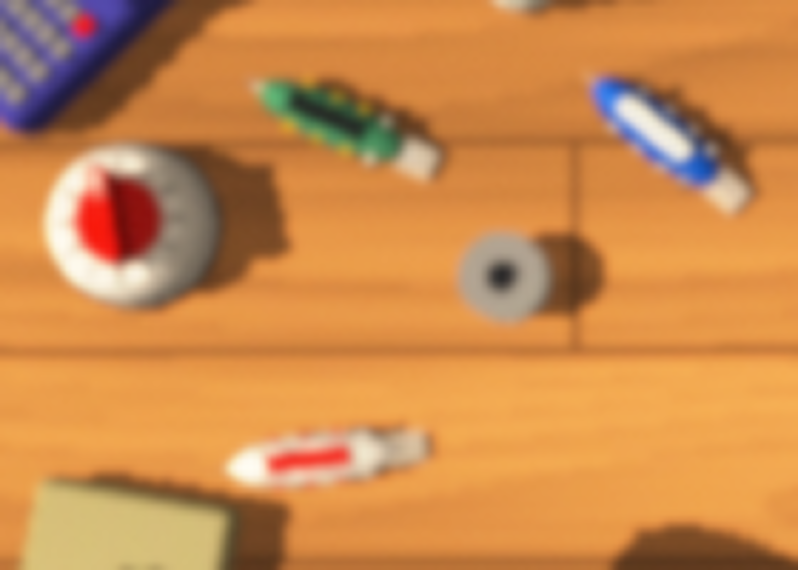

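The crops (c1 at 4.8x, c2 at 5.7x) show clear corners on the plinth, roof and leg, plus the lure bodies. The key wing runs (97,165)–(122,262). I'll compute positions from these.

```bash
python3 - <<'E'
from h import *
from scipy.optimize import least_squares
d=load('top0')
c1=lambda p:(np.array(p,float)+.5)/4.8-.5+[315,125]
c2=lambda p:(np.array(p,float)+.5)/5.7-.5+[140,145]
ob=c1([[158,100],[143,547],[540,45],[528,578],[335,567]])
L=np.array([[-35,150,86],[-35,-150,86],[135,150,230],[135,-150,230],[29,-150,230]],float)
def cab(p,L):
    c,s=np.cos(p[2]),np.sin(p[2]); L=np.atleast_2d(L); return np.c_[p[0]+c*L[:,0]-s*L[:,1],p[1]+s*L[:,0]+c*L[:,1],L[:,2]]
r=least_squares(lambda p:(w2p(d,cab(p,L))-ob).ravel(),[550,-250,-1.57])
print('cab',r.x,'res',r.fun.round(2)); p=r.x
print('leg end,axis',p2w(d,c1([[52,447],[165,314]]),91).round(1), 'axis pred',cab(p,[-45,0,91]).round(1))
print('shelf top',p2w(d,c1([[345,45],[335,552]]),270).round(1), cab(p,[[0,140,270],[0,-140,270]]).round(1))
for n,q in dict(green=[[255,85],[400,155]],blue=[[592,80],[722,182]],red=[[228,467],[385,452]]).items():
    w=p2w(d,c2(q),14); v=w[1]-w[0]; print(n,w.mean(0).round(1),'len',np.linalg.norm(v).round(1),'yaw',np.degrees(np.arctan2(v[1],v[0])).round(1))
w=p2w(d,c2([[97,168],[122,262]]),82); v=w[1]-w[0];print('key',w.round(1),w.mean(0).round(1),np.linalg.norm(v),np.degrees(np.arctan2(v[1],v[0])))
for c in [[132,226]]: print('timer',p2w(d,c2(c),30))
print('spool',p2w(d,c2([505,277]),32),'box corners',p2w(d,c2([[45,478],[235,512]]),33),'cement',p2w(d,[[230.5,140]],60))
s=load('side0')
print('proj side', (w2p(s,np.r_[w,cab(p,[[-35,150,86],[-35,-150,86],[29,-150,230]])])*1.5625).round(0).tolist())
print('lanes',cab(p,[[-83,-99,105],[-83,-33,105],[-83,33,105],[-83,99,105]]).round(1).tolist())
np.save('cab.npy',p)
E
```

```text
cab [ 543.74815976 -286.67528973   -1.61088702] res [ 3.16 -2.32  4.25  0.68 -3.47  1.5  -2.01 -0.42 -1.04  0.42]
leg end,axis [[ 461.9 -174.5   91. ]
 [ 547.3 -248.6   91. ]] axis pred [[ 545.6 -241.7   91. ]]
shelf top [[ 685.  -313.2  270. ]
 [ 404.7 -300.8  270. ]] [[ 683.6 -292.3  270. ]
 [ 403.9 -281.1  270. ]]
green [636.6 237.6  14. ] len 94.8 yaw -116.1
blue [628.9  45.1  14. ] len 96.6 yaw -128.6
red [439.  248.7  14. ] len 91.4 yaw -84.8
key [[601.9 353.8  82. ]
 [549.6 339.3  82. ]] [575.7 346.5  82. ] 54.24407770860037 -164.51756962155125
timer [[573.80882248 347.37546213  30.        ]]
spool [[543.05595331 131.97952777  32.        ]] box corners [[429.47728993 394.9424941   33.        ]
 [409.73257674 285.91572478  33.        ]] cement [[712.98261313 121.95231463  60.        ]]
proj side [[333.0, 218.0], [315.0, 234.0], [598.0, 395.0], [452.0, 505.0], [488.0, 499.0]]
lanes [[448.2, -199.8, 105.0], [514.1, -202.4, 105.0], [580.0, -205.1, 105.0], [646.0, -207.7, 105.0]]
```

```bash
python3 - <<'E'
from h import *
from scipy.optimize import least_squares
d=load('top0')
c1=lambda p:(np.array(p,float)+.5)/4.8-.5+[315,125]
ob=c1([[158,100],[143,547],[187,90],[540,45],[528,578]])
L=np.array([[-35,150,0],[-35,-150,0],[-35,150,86],[135,150,230],[135,-150,230]],float)
def cab(p,L):
    c,s=np.cos(p[2]),np.sin(p[2]); L=np.atleast_2d(L); return np.c_[p[0]+c*L[:,0]-s*L[:,1],p[1]+s*L[:,0]+c*L[:,1],L[:,2]]
r=least_squares(lambda p:(w2p(d,cab(p,L))-ob).ravel(),[550,-250,-1.57])
print('cab',r.x,'res',r.fun.round(2)); p=r.x
print('axis pred',cab(p,[-45,0,91]).round(1),'stop end',cab(p,[-160,0,91]).round(1))
e=p2w(d,c1([[52,447]]),91)[0]-cab(p,[-45,0,91])[0]; print(np.linalg.norm(e), p[2]-np.pi/2-0)
print('angle', (np.arctan2(e[1],e[0])-(p[2]-np.pi/2)+np.pi)%(2*np.pi)-np.pi)
print(cab(p,[[0,140,270],[0,-140,270]]).round(1))
s=load('side0')
print('proj side', (w2p(s,cab(p,[[-35,150,86],[-35,-150,86],[29,-150,230]]))*1.5625).round(0).tolist())
print('lanes',cab(p,[[-83,-99,105],[-83,-33,105],[-83,33,105],[-83,99,105]]).round(1).tolist())
np.save('cab.npy',p)
E
```

```text
cab [ 545.57097596 -293.71802766   -1.62041125] res [ 0.16  1.76  0.48 -1.49 -0.18 -0.92 -0.41  1.31  0.05 -0.65]
axis pred [[ 547.8 -248.8   91. ]] stop end [[ 553.5 -133.9   91. ]]
113.5588322022818 -3.1912075786302965
angle -0.663575281872463
[[ 685.4 -300.7  270. ]
 [ 405.7 -286.8  270. ]]
proj side [[603.0, 398.0], [456.0, 507.0], [492.0, 501.0]]
lanes [[450.8, -205.9, 105.0], [516.7, -209.2, 105.0], [582.6, -212.5, 105.0], [648.6, -215.7, 105.0]]
```

Request:
apply_moves(
  rows=[
    [0,23,-52,0,-4.5],
    [0,23,-52,0,-4.5],
    [0,23,-52,0,-4.5],
    [0,23,-52,0,-4.5],
    [0,23,-52,0,-4.5],
    [0,23,-52,0,-4.5],
    [0,23,-52,0,-4.5],
    [0,23,-52,0,-4.5],
    [0,-1,-54,0,-4.5],
    [0,-1,-54,0,-4.5],
    [0,-1,-54,0,-4.5],
    [0,-1,-54,0,-4.5],
  ],
)

```text
time_s: 1.6
ee_pos: [448.5, -69.5, 233.4]
eef_rot: [-2.012, -2.413, -0.0]
contact_force: [0.7, 0.1, 0.5]
width: 0.5
finger_force: 0.0
```

Request:
apply_moves(
  rows=[
    [0,-1,-54,0,-4.5],
    [0,-1,-54,0,-4.5],
    [0,-2,-51,0,-4.5],
    [0,0,0,0,0],
    [0,0,0,0,0],
  ],
)

```text
time_s: 2.22
ee_pos: [444.2, -226.2, 233.0]
eef_rot: [-2.277, -2.161, -0.0]
contact_force: [0.2, 0.3, -0.7]
width: 0.4
finger_force: 0.0
```

Request:
apply_moves(
  rows=[
    [0,0,0,-45,0],
    [0,0,0,-45,0],
    [0,0,0,-45,0],
    [0,0,0,-42,0],
    [0,0,0,0,0],
  ],
)

```text
time_s: 2.85
ee_pos: [442.9, -223.6, 54.3]
eef_rot: [-2.27, -2.16, 0.001]
contact_force: [-0.5, 0.2, 0.7]
width: 0.6
finger_force: 0.0
```

Request:
apply_moves(
  rows=[
    [0,11,9,0,0],
    [0,11,9,0,0],
    [0,11,9,0,0],
    [0,11,9,0,0],
    [0,11,9,0,0],
    [0,11,7,0,0],
    [0,10,6,0,0],
    [0,5,4,0,0],
    [0,5,2,0,0],
  ],
)

```text
time_s: 3.98
ee_pos: [530.9, -162.4, 56.3]
eef_rot: [-2.278, -2.162, 0.0]
contact_force: [-1.6, -0.7, 0.2]
width: 0.4
finger_force: 0.4
```

```bash
python3 - <<'E'
from h import *
a=snap('top','t1')['frame']
cv2.imwrite('pics/t1b.png',cv2.resize(a[110:260,280:440],(640,600),interpolation=cv2.INTER_CUBIC))
E
```

```text
(no output)
```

View pics/t1b.png

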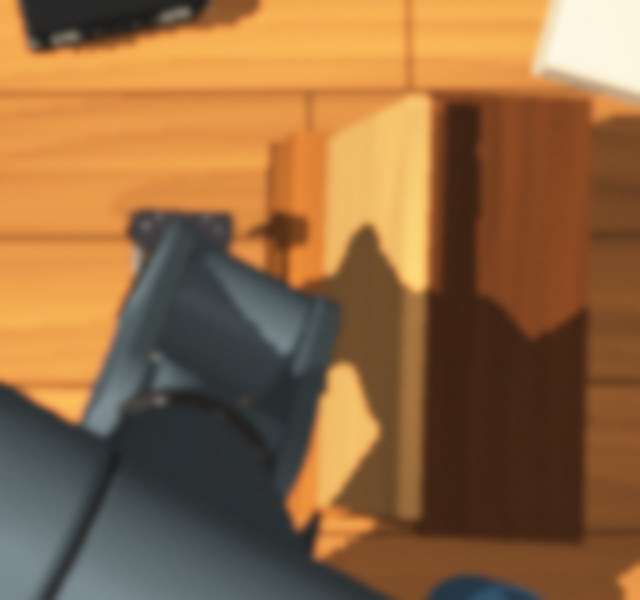

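The arm hides the leg in this view, so I'll find the stop by force.

Request:
apply_moves(
  rows=[
    [0,3,1,0,0],
    [0,3,0,0,0],
    [0,0,0,0,0],
  ],
)

```text
time_s: 4.4
ee_pos: [531.1, -162.0, 56.2]
eef_rot: [-2.27, -2.157, 0.012]
contact_force: [-13.2, -7.5, 5.5]
width: 0.1
finger_force: 7.0
```

Request:
apply_moves(
  rows=[
    [0,3,0,0,0],
    [0,0,0,0,0],
  ],
)

```text
time_s: 4.65
ee_pos: [531.1, -161.9, 56.2]
eef_rot: [-2.266, -2.155, 0.017]
contact_force: [-19.7, -8.4, 10.0]
width: 0.2
finger_force: 10.6
```

Request:
apply_moves(
  rows=[
    [0,-15,0,0,0],
    [0,-20,0,0,0],
    [0,0,0,60,0],
    [0,0,0,60,0],
    [0,0,0,60,0],
    [0,0,0,60,0],
    [0,0,0,35,0],
    [0,0,0,0,0],
  ],
)

```text
time_s: 5.65
ee_pos: [506.7, -162.6, 335.0]
eef_rot: [2.273, 2.157, 0.005]
contact_force: [0.1, 0.2, -0.2]
width: 0.4
finger_force: 0.0
```

```bash
python3 - <<'E'
from h import *
a=snap('side','s1')['frame']
cv2.imwrite('pics/s1b.png',cv2.resize(a[200:384,260:490],(750,600),interpolation=cv2.INTER_CUBIC))
E
```

```text
(no output)
```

View pics/s1b.png

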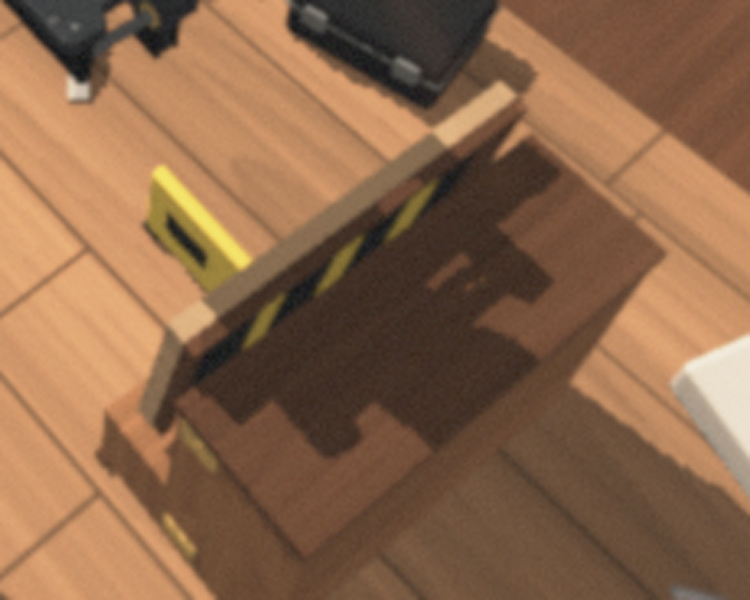

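The side view shows the leg standing straight out at its stop, so the shelf is next.

Request:
apply_moves(
  rows=[
    [0,9,-45,0,0],
    [0,9,-46,0,0],
    [0,9,-45,0,0],
    [0,9,-46,0,0],
    [0,0,0,0,0],
    [0,0,0,-42,0],
    [0,0,0,-42,0],
    [0,0,0,0,0],
  ],
)

```text
time_s: 6.7
ee_pos: [539.6, -341.5, 244.2]
eef_rot: [-2.273, -2.159, -0.0]
contact_force: [0.3, 0.1, 0.1]
width: 0.6
finger_force: 0.0
```

Request:
apply_moves(
  rows=[
    [0,0,8,0,0],
    [0,0,8,0,0],
    [0,0,8,0,0],
    [0,0,8,0,0],
    [0,0,8,0,0],
    [0,0,8,0,0],
    [0,0,8,0,0],
  ],
)

```text
time_s: 7.58
ee_pos: [540.8, -287.3, 247.4]
eef_rot: [-2.278, -2.163, 0.0]
contact_force: [-0.4, -1.9, -1.3]
width: 0.8
finger_force: 0.4
```

Request:
apply_moves(
  rows=[
    [0,0,8,0,0],
    [0,0,8,0,0],
    [0,0,8,0,0],
    [0,0,8,0,0],
    [0,0,8,0,0],
    [0,0,8,0,0],
    [0,0,8,0,0],
  ],
)

```text
time_s: 8.45
ee_pos: [540.8, -231.1, 247.5]
eef_rot: [-2.278, -2.163, -0.0]
contact_force: [-0.2, -0.2, 0.6]
width: 0.7
finger_force: 0.0
```

Request:
apply_moves(
  rows=[
    [0,0,0,0,0],
    [0,0,-25,0,0],
    [0,0,-15,0,0],
    [0,0,0,60,0],
    [0,0,0,40,0],
    [0,0,0,0,0],
  ],
)

```text
time_s: 9.2
ee_pos: [542.5, -274.8, 351.8]
eef_rot: [2.274, 2.155, 0.002]
contact_force: [-0.2, -0.3, -0.1]
width: 0.4
finger_force: 0.0
```

```bash
python3 - <<'E'
from h import *
a=snap('side','s2')['frame']
cv2.imwrite('pics/s2b.png',cv2.resize(a[200:384,260:490],(600,480),interpolation=cv2.INTER_CUBIC))
E
```

```text
(no output)
```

View pics/s2b.png

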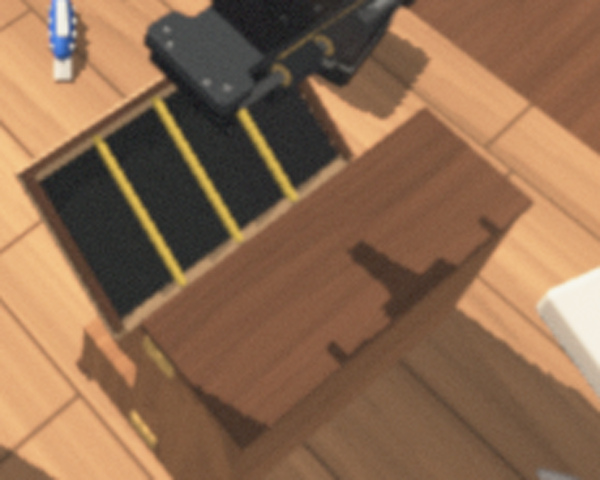

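The shelf has come down. I'll re-measure the lures by colour segmentation, checked against my manual readings.

```bash
cat > lures.py <<'E'
from h import *
def lures(d,box=None):
    hsv=cv2.cvtColor(d['frame'],cv2.COLOR_BGR2HSV); out={}
    H,S,V=[hsv[...,i].astype(int) for i in range(3)]
    M=dict(blue=(abs(H-111)<12)&(S>130)&(V>90), green=(abs(H-70)<22)&(S>70)&(V>40), red=((H<5)|(H>175))&(S>140)&(V>150))
    R=np.zeros(H.shape,bool); x0,y0,x1,y1=box or (172,150,330,245); R[y0:y1,x0:x1]=1
    for n,m in M.items():
        m=(m&R).astype('uint8'); k,l,st,c=cv2.connectedComponentsWithStats(m,connectivity=8)
        for i in range(1,k):
            if st[i,4]<12: continue
            pts=np.argwhere(l==i)[:,::-1]; w=p2w(d,pts,20 if n!='red' else 28)[:,:2]
            u,s,v=np.linalg.svd(w-w.mean(0),full_matrices=False)
            r=(w-w.mean(0))@v[0]; mid=w.mean(0)+v[0]*(r.max()+r.min())/2
            print(n,st[i].tolist(),'mid',mid.round(1),'len',(np.ptp(r)).round(0),'yaw',np.degrees(np.arctan2(v[0][1],v[0][0])).round(1)%180)
E
python3 - <<'E'
from lures import *
lures(load('top0')); print(); d=snap('top','t2'); lures(d)
cv2.imwrite('pics/t2b.png',cv2.resize(d['frame'][110:260,130:430],(800,400),interpolation=cv2.INTER_CUBIC))
E
```

```text
blue [245, 160, 5, 4, 13] mid [650.7  71.1] len 15.0 yaw 117.0
blue [259, 172, 6, 5, 19] mid [606.2  22.6] len 17.0 yaw 99.2
green [187, 160, 23, 12, 101] mid [635.8 234.3] len 81.0 yaw 65.8
red [187, 224, 14, 4, 37] mid [439.4 245.6] len 43.0 yaw 95.8

blue [245, 160, 5, 4, 13] mid [650.7  71.1] len 15.0 yaw 117.0
blue [259, 172, 6, 5, 19] mid [606.2  22.6] len 17.0 yaw 99.2
green [187, 160, 23, 12, 101] mid [635.9 234.3] len 81.0 yaw 65.7
red [188, 224, 13, 3, 31] mid [439.7 244. ] len 40.0 yaw 95.3
```

View pics/t2b.png

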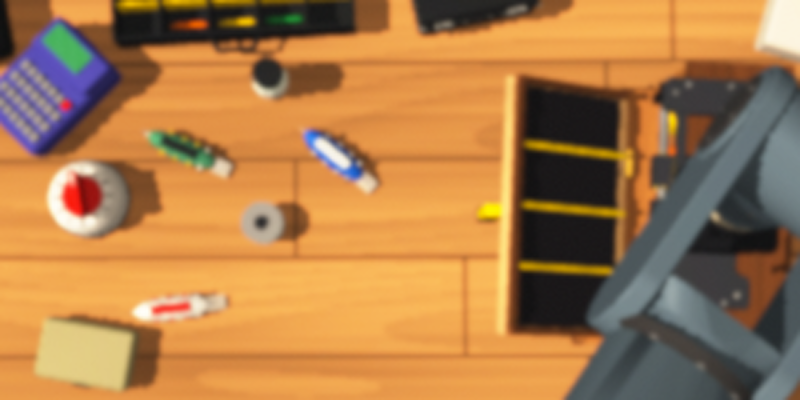

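Nothing has been knocked, and the shelf was still sinking in that frame. Blue goes first, into lane 3.

Request:
apply_moves(
  rows=[
    [70,12,46,-10,-5],
    [70,12,46,-40,-5],
    [70,12,46,-40,-5],
    [70,12,46,-40,-5],
    [70,13,46,-40,-5],
    [70,13,46,-40,-5],
    [70,13,45,-40,-6],
    [70,0,0,-40,0],
    [70,0,0,-41,0],
    [70,0,0,0,0],
  ],
  newtons=15,
)

```text
time_s: 10.55
ee_pos: [626.3, 49.2, 13.4]
eef_rot: [-2.833, -1.352, 0.006]
contact_force: [-0.2, -0.7, -0.7]
width: 70.0
finger_force: 0.0
```

Request:
apply_moves(
  rows=[
    [70,0,-2,0,0],
    [70,0,0,0,0],
  ],
)

```text
time_s: 10.8
ee_pos: [627.2, 46.7, 15.9]
eef_rot: [-2.835, -1.352, 0.002]
contact_force: [1.0, -0.7, -0.4]
width: 70.0
finger_force: 0.0
```

Request:
apply_moves(
  rows=[
    [20,0,0,0,0],
    [20,0,0,0,0],
    [20,0,0,0,0],
    [20,0,0,0,0],
  ],
)

```text
time_s: 11.3
ee_pos: [627.9, 47.2, 16.7]
eef_rot: [2.835, 1.353, 0.0]
contact_force: [-0.8, 0.7, 1.2]
width: 38.3
finger_force: 0.0
```

Request:
apply_moves(
  rows=[
    [20,0,0,2,0],
    [20,0,0,2,0],
    [20,0,0,0,0],
  ],
)

```text
time_s: 11.68
ee_pos: [628.1, 47.2, 20.8]
eef_rot: [2.835, 1.353, 0.001]
contact_force: [-0.5, 0.5, -0.7]
width: 27.9
finger_force: 15.0
```

Request:
apply_moves(
  rows=[
    [20,0,0,55,0],
    [20,0,0,55,0],
    [20,0,0,55,0],
    [20,4,-43,0,6],
    [20,4,-43,0,6],
    [20,3,-43,0,6],
    [20,3,-43,0,6],
    [20,4,-43,0,6],
    [20,3,-44,0,6],
    [20,0,0,0,0],
    [20,0,0,0,0],
  ],
)

```text
time_s: 13.05
ee_pos: [648.3, -211.4, 185.1]
eef_rot: [-2.279, -2.16, -0.0]
contact_force: [-0.5, 0.6, -0.3]
width: 27.6
finger_force: 15.0
```

```bash
python3 - <<'E'
from h import *
a=snap('side','s3')['frame']
cv2.imwrite('pics/s3b.png',cv2.resize(a[170:354,260:490],(750,600),interpolation=cv2.INTER_CUBIC))
from lures import *
lures(load('s3'),(0,0,1,1)); t=snap('top','t3'); lures(t)
E
```

```text
blue [327, 150, 3, 5, 12] mid [ 678.4 -196.1] len 15.0 yaw 162.2
green [187, 160, 23, 12, 99] mid [635.8 234.3] len 81.0 yaw 66.1
red [188, 224, 13, 3, 27] mid [439.7 244. ] len 40.0 yaw 96.3
```

View pics/s3b.png

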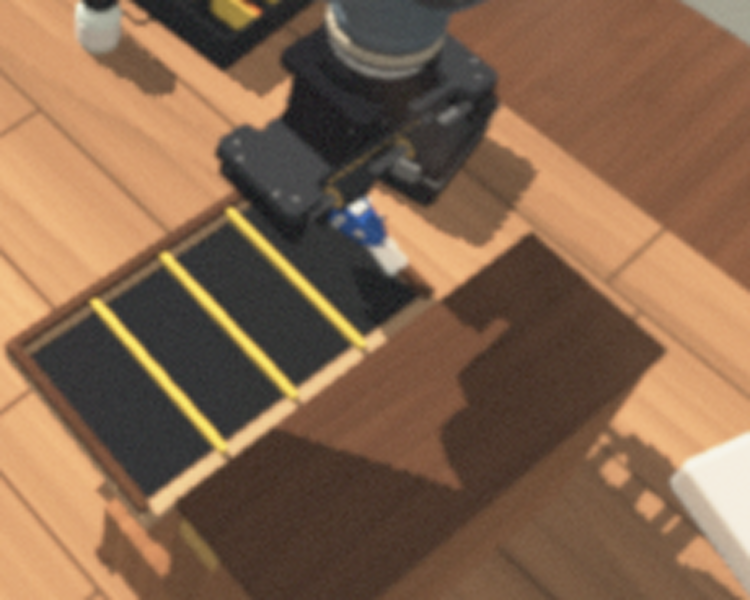

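The side view shows the shelf down and the blue lure held over lane 3. The strip ends are at (226,452), (296,398), (368,346) and (97,301), (166,256), (232,211). I'll check these against the level prediction.

```bash
cat >> h.py <<'E'
def cab(L):
    p=np.load('cab.npy'); c,s=np.cos(p[2]),np.sin(p[2]); L=np.atleast_2d(L); return np.c_[p[0]+c*L[:,0]-s*L[:,1],p[1]+s*L[:,0]+c*L[:,1],L[:,2]]
E
python3 - <<'E'
from h import *
d=load('s3'); q=np.array([[226,452],[296,398],[368,346],[97,301],[166,256],[232,211]])/3.261+[260,170]-.35
w=p2w(d,q,113); p=np.load('cab.npy'); c,s=np.cos(p[2]),np.sin(p[2]); e=w[:,:2]-p[:2]
print(np.c_[e@[c,s],e@[-s,c]].round(1))
E
```

```text
[[  -6.2  -68.3]
 [  -7.    -2.6]
 [  -5.8   66.5]
 [-151.   -66.2]
 [-150.2   -0.9]
 [-150.7   65.6]]
```

Request:
apply_moves(
  rows=[
    [20,0,-1,-25,0],
    [20,0,-1,-18,0],
    [20,0,0,-8,0],
    [20,0,0,-4,0],
    [20,0,0,-3,0],
    [20,0,0,0,0],
  ],
)

```text
time_s: 13.9
ee_pos: [649.1, -213.9, 127.9]
eef_rot: [2.278, 2.162, 0.0]
contact_force: [-0.8, 0.1, -0.5]
width: 28.0
finger_force: 15.0
```

Request:
apply_moves(
  rows=[
    [20,0,0,-2,0],
    [38,0,0,0,0],
    [38,0,0,0,0],
    [38,0,0,0,0],
    [38,0,0,50,0],
    [38,0,0,40,0],
    [70,0,0,0,0],
  ],
)

```text
time_s: 14.78
ee_pos: [651.3, -215.0, 220.2]
eef_rot: [2.272, 2.157, 0.005]
contact_force: [-0.1, 0.0, 0.2]
width: 42.8
finger_force: 0.0
```

```bash
python3 - <<'E'
from h import *
from lures import *
a=snap('side','s4')['frame']
cv2.imwrite('pics/s4b.png',cv2.resize(a[170:354,260:490],(750,600),interpolation=cv2.INTER_CUBIC))
t=snap('top','t4'); lures(t)
E
```

```text
blue [324, 152, 6, 8, 37] mid [ 667.8 -192.2] len 25.0 yaw 157.5
green [187, 160, 23, 12, 100] mid [635.9 234.2] len 81.0 yaw 65.9
red [188, 224, 13, 3, 28] mid [439.5 244. ] len 40.0 yaw 96.0
```

View pics/s4b.png

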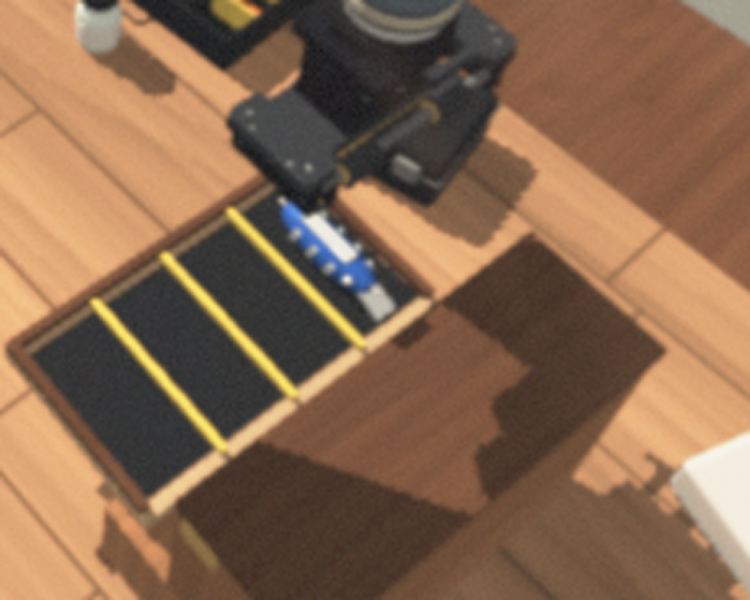

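Blue lies lengthwise in lane 3. Green is next.

Request:
apply_moves(
  rows=[
    [70,-2,56,-10,-3],
    [70,-2,56,-10,-3],
    [70,-2,56,-10,-3],
    [70,-2,56,-10,-3],
    [70,-2,56,-10,-3],
    [70,-2,57,-10,-3],
    [70,-2,57,-20,-3],
    [70,-1,57,-20,-2],
    [70,0,0,-50,0],
    [70,0,0,-49,0],
    [70,0,0,0,0],
    [70,0,0,0,0],
  ],
)

```text
time_s: 16.38
ee_pos: [632.2, 236.9, 14.6]
eef_rot: [-2.663, -1.665, 0.006]
contact_force: [-0.1, -0.7, -0.0]
width: 69.8
finger_force: 0.0
```

Request:
apply_moves(
  rows=[
    [70,0,0,0,0],
    [20,0,0,0,0],
    [20,0,0,0,0],
    [20,0,0,0,0],
    [20,0,0,0,0],
    [20,0,0,0,0],
    [20,0,0,0,0],
  ],
)

```text
time_s: 17.25
ee_pos: [634.0, 237.1, 16.7]
eef_rot: [2.664, 1.665, 0.0]
contact_force: [0.6, -0.2, -0.9]
width: 27.8
finger_force: 15.0
```

Request:
apply_moves(
  rows=[
    [40,0,0,0,0],
    [40,0,0,4,0],
    [20,0,0,1,0],
    [20,0,0,0,0],
    [20,0,0,0,0],
    [20,0,0,0,0],
  ],
)

```text
time_s: 18.0
ee_pos: [634.1, 237.2, 21.8]
eef_rot: [2.664, 1.665, 0.001]
contact_force: [-0.5, 0.1, 1.9]
width: 27.9
finger_force: 15.0
```

Request:
apply_moves(
  rows=[
    [20,0,0,55,0],
    [20,0,0,55,0],
    [20,0,0,55,0],
    [20,-6,-56,0,3],
    [20,-6,-56,0,3],
    [20,-6,-56,0,3],
    [20,-6,-56,0,3],
    [20,-6,-56,0,3],
    [20,-7,-56,0,3],
    [20,-7,-56,0,3],
    [20,-7,-55,0,2],
    [20,0,0,0,0],
  ],
)

```text
time_s: 19.5
ee_pos: [582.4, -214.3, 186.3]
eef_rot: [2.284, 2.155, -0.001]
contact_force: [0.7, 0.5, -1.1]
width: 28.1
finger_force: 15.0
```

Request:
apply_moves(
  rows=[
    [20,0,0,0,0],
    [20,0,0,0,0],
  ],
)

```text
time_s: 19.75
ee_pos: [582.8, -208.1, 186.3]
eef_rot: [-2.276, -2.164, 0.0]
contact_force: [-0.7, 0.0, -0.3]
width: 28.0
finger_force: 15.0
```

Request:
apply_moves(
  rows=[
    [20,0,-2,-25,0],
    [20,0,0,-18,0],
    [20,0,0,-8,0],
    [20,0,0,-5,0],
    [20,0,0,-4,0],
    [20,0,0,0,0],
    [20,0,0,0,0],
  ],
)

```text
time_s: 20.62
ee_pos: [583.1, -212.0, 126.9]
eef_rot: [2.278, 2.162, 0.0]
contact_force: [0.4, 0.3, -1.0]
width: 27.6
finger_force: 15.0
```

Request:
apply_moves(
  rows=[
    [38,0,0,0,0],
    [38,0,0,0,0],
    [38,0,0,0,0],
    [38,0,0,50,0],
    [38,0,0,40,0],
    [70,0,0,0,0],
  ],
)

```text
time_s: 21.38
ee_pos: [585.2, -213.0, 220.5]
eef_rot: [2.272, 2.157, 0.004]
contact_force: [0.2, -0.7, -0.8]
width: 42.6
finger_force: 0.0
```

```bash
python3 - <<'E'
from h import *
from lures import *
a=snap('side','s5')['frame']; t=snap('top','t5'); lures(t)
E
```

```text
blue [324, 152, 6, 8, 42] mid [ 666.6 -192.9] len 23.0 yaw 178.5
green [324, 173, 6, 9, 44] mid [ 595.6 -192.3] len 28.0 yaw 170.5
red [188, 224, 13, 3, 30] mid [439.5 244. ] len 40.0 yaw 95.5
```

Request:
apply_moves(
  rows=[
    [60,-18,57,0,1],
    [60,-18,57,-10,1],
    [60,-18,57,-10,1],
    [60,-18,57,-10,1],
    [60,-18,57,-10,1],
    [60,-18,58,-10,1],
    [60,-18,58,-10,1],
    [60,-18,58,-10,1],
    [60,0,0,-50,0],
    [60,0,0,-50,0],
    [60,0,0,-25,0],
    [60,0,0,0,0],
  ],
)

```text
time_s: 22.98
ee_pos: [436.1, 246.4, 18.7]
eef_rot: [-2.119, -2.314, 0.011]
contact_force: [0.5, -0.6, 0.7]
width: 59.8
finger_force: 0.0
```

Request:
apply_moves(
  rows=[
    [60,0,0,0,0],
    [60,0,0,0,0],
  ],
)

```text
time_s: 23.22
ee_pos: [439.6, 247.3, 22.6]
eef_rot: [2.122, 2.316, 0.003]
contact_force: [-0.1, -0.2, 0.3]
width: 60.1
finger_force: 0.0
```

Request:
apply_moves(
  rows=[
    [20,0,0,-1,0],
    [20,0,0,0,0],
    [20,0,0,0,0],
    [20,0,0,0,0],
    [20,0,0,0,0],
    [20,0,0,0,0],
  ],
)

```text
time_s: 23.98
ee_pos: [438.9, 247.2, 20.7]
eef_rot: [2.122, 2.316, 0.0]
contact_force: [0.4, -0.9, 2.9]
width: 28.1
finger_force: 14.8
```

Request:
apply_moves(
  rows=[
    [20,0,0,55,0],
    [20,0,0,55,0],
    [20,0,0,55,0],
    [20,1,-56,0,-1],
    [20,1,-56,0,-1],
    [20,1,-56,0,-1],
    [20,1,-57,0,-1],
    [20,1,-57,0,-1],
    [20,2,-57,0,-1],
    [20,2,-56,0,-1],
    [20,2,-56,0,-1],
  ],
)

```text
time_s: 25.35
ee_pos: [449.5, -205.6, 185.4]
eef_rot: [-2.279, -2.161, -0.0]
contact_force: [0.8, 0.3, -0.7]
width: 27.9
finger_force: 14.9
```

Request:
apply_moves(
  rows=[
    [20,0,0,0,0],
    [20,0,0,0,0],
    [20,0,0,0,0],
  ],
)

```text
time_s: 25.72
ee_pos: [449.3, -202.0, 185.3]
eef_rot: [-2.275, -2.163, 0.0]
contact_force: [-0.1, 0.2, 0.3]
width: 27.9
finger_force: 14.9
```

Request:
apply_moves(
  rows=[
    [20,2,-3,-25,0],
    [20,0,0,-18,0],
    [20,0,0,-8,0],
    [20,0,0,-5,0],
    [20,0,0,-3,0],
    [20,0,0,0,0],
    [20,0,0,0,0],
  ],
)

```text
time_s: 26.6
ee_pos: [452.1, -207.0, 126.9]
eef_rot: [2.278, 2.162, 0.0]
contact_force: [0.7, 0.8, 0.1]
width: 28.3
finger_force: 14.9
```

Request:
apply_moves(
  rows=[
    [38,0,0,0,0],
    [38,0,0,0,0],
    [38,0,0,0,0],
    [38,0,0,50,0],
    [38,0,0,40,0],
    [70,0,60,0,0],
    [70,0,60,0,0],
    [70,0,60,0,0],
  ],
)

```text
time_s: 27.6
ee_pos: [451.8, -25.4, 216.8]
eef_rot: [2.279, 2.161, 0.001]
contact_force: [-0.0, -0.8, 0.1]
width: 60.1
finger_force: 0.0
```

```bash
python3 - <<'E'
from h import *
from lures import *
a=snap('side','s6')['frame']; t=snap('top','t6'); 
A=cv2.resize(a[190:330,270:450],(514,400),interpolation=cv2.INTER_CUBIC)
B=cv2.resize(a[80:220,180:300],(343,400),interpolation=cv2.INTER_CUBIC)[:,57:]
B=cv2.resize(load('s4')['frame'][125:185,180:240],(286,286),interpolation=cv2.INTER_CUBIC)
C=np.zeros((400,800,3),'uint8');C[:,:514]=A;C[:286,514:]=B
cv2.imwrite('pics/s6b.png',C)
E
```

```text
(no output)
```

View pics/s6b.png

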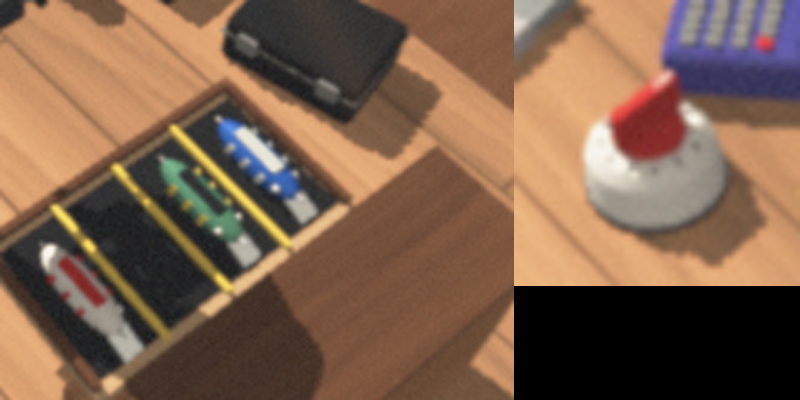

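All three lures lie lengthwise in lanes 0, 2 and 3. The key wing's top edge runs (612,118)–(672,75) in the right-hand panel, so I'll triangulate its yaw.

```bash
python3 - <<'E'
from h import *
d=load('s4'); q=(np.array([[610,120],[672,76]])-[514,0])/4.767+[180,125]-.4
w=p2w(d,q,82); v=w[1]-w[0]; print(w.round(1),w.mean(0),np.linalg.norm(v),np.degrees(np.arctan2(v[1],v[0])))
t=snap('top','t7')['frame'][150:200,140:190]
cv2.imwrite('pics/k.png',cv2.resize(t,(500,500),interpolation=cv2.INTER_CUBIC))
E
```

```text
[[544.5 342.8  82. ]
 [598.1 350.3  82. ]] [571.27352014 346.54727201  82.        ] 54.13782472772801 8.034627886695905
```

View pics/k.png

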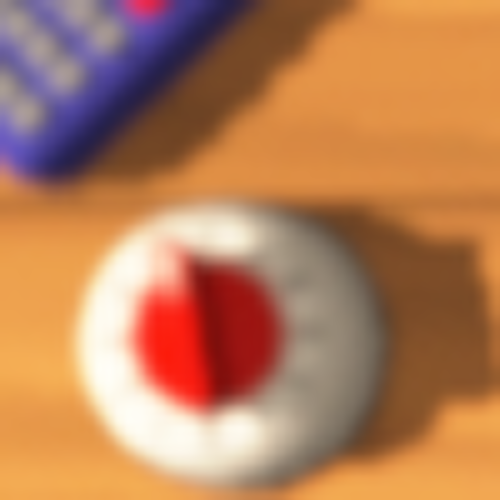

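Request:
apply_moves(
  rows=[
    [55,12,37,0,10.4],
    [55,12,37,0,10.4],
    [55,12,37,0,10.4],
    [55,12,37,0,10.4],
    [55,12,37,0,10.4],
    [55,12,37,0,10.4],
    [55,12,37,-20,10.4],
    [55,12,37,-20,10.4],
    [55,12,38,-20,10.4],
    [55,13,38,-20,10.4],
    [55,0,0,0,0],
    [55,0,0,0,0],
  ],
  newtons=45,
)

```text
time_s: 29.25
ee_pos: [573.4, 343.7, 136.2]
eef_rot: [0.298, -3.127, 0.001]
contact_force: [-0.4, -0.7, 0.4]
width: 54.8
finger_force: 0.0
```

```bash
python3 - <<'E'
from h import *
o=observe(); print(o['ee_pos'].round(1),o['eef_rot'].round(3),o['qpos'].round(2))
E
```

```text
[573.4 343.7 136.2] [ 2.980e-01 -3.127e+00  1.000e-03] [ 0.37  0.7   1.4  -0.    1.05 -1.39]
```

Request:
apply_moves(
  rows=[
    [55,0,3,-35,0],
    [55,0,0,-34,0],
    [55,0,0,0,0],
    [55,0,0,0,0],
    [8,0,0,0,0],
    [8,0,0,0,0],
    [8,0,0,0,0],
    [8,0,0,0,0],
    [8,0,0,0,0],
    [8,0,0,0,0],
  ],
)

```text
time_s: 30.5
ee_pos: [572.5, 349.8, 67.6]
eef_rot: [-0.3, 3.127, 0.004]
contact_force: [-1.0, 5.7, -0.3]
width: 11.6
finger_force: 45.0
```

Request:
apply_moves(
  rows=[
    [8,0,2,0,0],
    [8,0,0,0,-8],
    [8,0,0,0,-10],
    [8,0,0,0,-10],
    [8,0,0,0,-10],
    [8,0,0,0,0],
  ],
)

```text
time_s: 31.25
ee_pos: [572.8, 351.8, 67.6]
eef_rot: [-0.735, -3.054, -0.004]
contact_force: [-1.2, 5.3, 0.2]
width: 11.8
finger_force: 45.0
```

```bash
python3 - <<'E'
from h import *
o=observe(); print(o['ee_pos'].round(1),o['eef_rot'].round(3),o['qpos'].round(2),o['torque'].round(3),o['contact_force'].round(1))
E
```

```text
[572.8 351.8  67.6] [-0.735 -3.054 -0.004] [ 0.38  0.79  1.42  0.    0.93 -0.72] [ 0.969  0.171 -0.05 ] [-1.2  5.3  0.2]
```

Request:
apply_moves(
  rows=[
    [8,0,-3,0,0],
    [8,0,0,0,-10],
    [8,0,0,0,-10],
    [8,0,0,0,-10],
    [8,0,0,0,-10],
    [8,0,0,0,-10],
    [8,0,0,0,-10],
    [8,0,0,0,-10],
    [8,0,0,0,-10],
    [8,0,0,0,0],
  ],
)

```text
time_s: 32.5
ee_pos: [576.3, 353.1, 67.7]
eef_rot: [-2.525, -1.864, -0.022]
contact_force: [4.9, 15.5, -7.8]
width: 11.9
finger_force: 45.0
```

```bash
python3 - <<'E'
from h import *
o=observe(); print(o['ee_pos'].round(1),o['eef_rot'].round(3),o['qpos'].round(2),o['torque'].round(3),o['contact_force'].round(1))
E
```

```text
[576.3 353.1  67.7] [-2.525 -1.864 -0.022] [0.38 0.79 1.42 0.01 0.92 0.68] [ 2.502 -0.514  0.026] [ 4.9 15.5 -7.8]
```

Request:
apply_moves(
  rows=[
    [8,1,3,0,0],
    [8,0,0,0,0],
  ],
)

```text
time_s: 32.75
ee_pos: [576.3, 353.2, 67.6]
eef_rot: [-2.525, -1.868, -0.013]
contact_force: [2.9, 8.8, -4.6]
width: 11.7
finger_force: 45.0
```

Request:
apply_moves(
  rows=[
    [8,1,3,0,0],
    [8,0,0,0,0],
  ],
)

```text
time_s: 33.0
ee_pos: [576.3, 353.4, 67.6]
eef_rot: [2.524, 1.868, 0.004]
contact_force: [2.6, 1.7, -2.6]
width: 11.7
finger_force: 45.0
```

Request:
apply_moves(
  rows=[
    [8,0,0,0,-10],
    [8,0,0,0,-10],
    [8,0,0,0,-10],
    [8,0,0,0,-10],
    [8,0,0,0,-10],
    [8,0,0,0,-10],
    [8,0,0,0,0],
  ],
)

```text
time_s: 33.88
ee_pos: [578.3, 351.3, 67.6]
eef_rot: [3.119, 0.355, 0.009]
contact_force: [7.3, -2.6, -4.1]
width: 11.4
finger_force: 45.0
```

```bash
python3 - <<'E'
from h import *
o=observe(); print(o['ee_pos'].round(1),o['eef_rot'].round(3),o['qpos'].round(2),o['torque'].round(3),o['contact_force'].round(1))
E
```

```text
[578.3 351.3  67.6] [3.119 0.355 0.009] [ 0.38  0.79  1.41 -0.01  0.93  1.73] [-0.516 -1.038 -0.017] [ 7.3 -2.6 -4.1]
```

Request:
apply_moves(
  rows=[
    [45,0,0,0,0],
    [45,0,0,0,0],
    [45,0,0,0,0],
    [45,0,0,55,0],
    [45,0,0,0,10],
    [45,0,0,0,10],
    [45,0,0,0,10],
    [45,0,0,0,10],
    [45,0,0,0,10],
    [45,0,0,0,10],
    [45,0,0,0,10],
    [45,0,0,0,10],
  ],
)

```text
time_s: 35.38
ee_pos: [574.2, 353.3, 122.5]
eef_rot: [-2.155, -2.286, 0.001]
contact_force: [0.3, 0.0, 1.0]
width: 44.7
finger_force: 0.0
```

Request:
apply_moves(
  rows=[
    [45,0,0,0,10],
    [45,0,0,0,10],
    [45,0,0,0,10],
    [45,0,0,0,10],
    [45,0,0,0,10],
    [45,0,0,0,10],
    [45,0,0,0,10],
    [45,0,0,0,10],
    [45,0,0,0,10],
    [45,0,0,0,10],
    [45,0,0,0,0],
    [45,0,0,0,0],
  ],
)

```text
time_s: 36.88
ee_pos: [574.6, 353.3, 122.5]
eef_rot: [0.353, -3.121, 0.0]
contact_force: [-1.1, 0.1, -0.4]
width: 45.4
finger_force: 0.0
```

```bash
python3 - <<'E'
from h import *
o=observe(); print(o['ee_pos'].round(1),o['eef_rot'].round(3),o['qpos'].round(2),o['torque'].round(3),o['contact_force'].round(1),o['width'])
E
```

```text
[574.6 353.3 122.5] [ 0.353 -3.121  0.   ] [ 0.39  0.72  1.39  0.    1.03 -1.41] [ 0.043  0.043 -0.004] [-1.1  0.1 -0.4] 45.40738746744557
```

Request:
apply_moves(
  rows=[
    [45,3,-2,-30,0],
    [45,0,0,-25,0],
    [45,0,0,0,0],
    [8,0,0,0,0],
    [8,0,0,0,0],
    [8,0,0,0,0],
    [8,0,0,0,0],
    [8,0,0,0,0],
  ],
  newtons=55,
)

```text
time_s: 37.88
ee_pos: [578.1, 351.2, 68.1]
eef_rot: [-0.356, 3.121, -0.0]
contact_force: [-0.1, -0.6, 2.5]
width: 11.7
finger_force: 55.0
```

Request:
apply_moves(
  rows=[
    [8,0,0,0,-10],
    [8,0,0,0,-10],
    [8,0,0,0,-10],
    [8,0,0,0,-10],
    [8,0,0,0,0],
  ],
)

```text
time_s: 38.5
ee_pos: [577.9, 349.5, 68.1]
eef_rot: [0.732, 3.055, -0.005]
contact_force: [-0.5, -5.1, 4.7]
width: 11.5
finger_force: 55.0
```

```bash
python3 - <<'E'
from h import *
o=observe(); print(o['ee_pos'].round(1),o['eef_rot'].round(3),o['qpos'].round(2),o['torque'].round(3),o['contact_force'].round(1),o['joint_torque'].round(2))
E
```

```text
[577.9 349.5  68.1] [ 0.732  3.055 -0.005] [ 0.38  0.79  1.41 -0.    0.94 -0.72] [-0.867  0.057 -0.037] [-0.5 -5.1  4.7] [  2.87 -48.64 -14.12   1.1   -0.6    0.21]
```

Request:
apply_moves(
  rows=[
    [8,0,0,0,-6],
    [8,0,0,0,-6],
    [8,0,0,0,0],
  ],
)

```text
time_s: 38.88
ee_pos: [577.6, 349.0, 68.1]
eef_rot: [1.046, 2.962, -0.006]
contact_force: [-0.4, -6.8, 4.6]
width: 11.3
finger_force: 55.0
```

```bash
cat >ob.py <<'E'
from h import *
o=observe(); r=o['eef_rot'].copy(); print(o['ee_pos'].round(1),'yaw',(2*np.degrees(np.arctan2(r[1],r[0]))-90).round(1)%180,o['qpos'][5].round(3),o['contact_force'].round(1),o['joint_torque'][5].round(3),o['width'].round(1))
E
python3 ob.py
```

```text
Traceback (most recent call last):
  File "ob.py", line 2, in <module>
    o=observe(); r=o['eef_rot'].copy(); print(o['ee_pos'].round(1),'yaw',(2*np.degrees(np.arctan2(r[1],r[0]))-90).round(1)%180,o['qpos'][5].round(3),o['contact_force'].round(1),o['joint_torque'][5].round(3),o['width'].round(1))
                                                                                                                                                                                                               ^^^^^^^^^^^^^^^^
AttributeError: 'float' object has no attribute 'round'
```

Request:
apply_moves(
  rows=[
    [8,0,0,0,-6],
    [8,0,0,0,-6],
    [8,0,0,0,0],
  ],
)

```text
time_s: 39.25
ee_pos: [577.3, 348.7, 68.1]
eef_rot: [1.35, 2.837, -0.008]
contact_force: [-1.5, -7.0, 5.9]
width: 11.8
finger_force: 55.0
```

```bash
python3 ob.py
```

```text
Traceback (most recent call last):
  File "ob.py", line 2, in <module>
    o=observe(); r=o['eef_rot'].copy(); print(o['ee_pos'].round(1),'yaw',(2*np.degrees(np.arctan2(r[1],r[0]))-90).round(1)%180,o['qpos'][5].round(3),o['contact_force'].round(1),o['joint_torque'][5].round(3),o['width'].round(1))
                                                                                                                                                                                                               ^^^^^^^^^^^^^^^^
AttributeError: 'float' object has no attribute 'round'
```

```bash
sed -i "s/,o\['width'\].round(1)//" ob.py; python3 ob.py
```

```text
[577.3 348.7  68.1] yaw 39.1 -0.301 [-1.5 -7.   5.9] 0.105
```

Request:
apply_moves(
  rows=[
    [8,0,0,0,-5],
    [8,0,0,0,-5],
    [8,0,0,0,0],
  ],
)

```text
time_s: 39.62
ee_pos: [577.0, 348.4, 68.1]
eef_rot: [1.584, 2.712, -0.01]
contact_force: [-2.4, -6.8, 6.7]
width: 12.0
finger_force: 55.0
```

```bash
python3 ob.py
```

```text
[577.  348.4  68.1] yaw 29.4 -0.13 [-2.4 -6.8  6.7] 1.257
```

Request:
apply_moves(
  rows=[
    [8,0,0,0,-5],
    [8,0,0,0,-4],
    [8,0,0,0,0],
  ],
)

```text
time_s: 40.0
ee_pos: [577.0, 348.4, 68.1]
eef_rot: [1.788, 2.58, -0.011]
contact_force: [-3.1, -6.7, 5.4]
width: 14.2
finger_force: 64.0
```

```bash
python3 ob.py
```

```text
[577.  348.4  68.1] yaw 20.6 0.026 [-3.1 -6.7  5.4] 1.679
```

Torque jumped from 0.1 to 1.7 N m while the key held still, so it is at its stop. I'll ease back a little, release, lift away and look.

Request:
apply_moves(
  rows=[
    [8,0,0,0,6],
    [8,0,0,0,0],
    [50,0,0,0,0],
    [50,0,0,0,0],
    [50,0,0,0,0],
    [50,0,0,60,0],
    [50,0,0,60,0],
    [50,-60,0,20,0],
    [50,-60,0,0,0],
    [50,-60,0,0,0],
    [50,-40,0,0,0],
    [50,0,0,0,0],
  ],
)

```text
time_s: 41.5
ee_pos: [354.9, 350.9, 207.4]
eef_rot: [-1.659, -2.666, 0.003]
contact_force: [-0.3, 0.3, -1.1]
width: 50.0
finger_force: 0.0
```

```bash
python3 - <<'E'
from h import *
a=snap('side','s9')['frame']; t=snap('top','t9')['frame']
C=np.zeros((600,800,3),'uint8')
C[:600]=cv2.resize(a[60:330,150:510],(800,600),interpolation=cv2.INTER_CUBIC)
C[400:,:200]=cv2.resize(t[150:200,140:190],(200,200),interpolation=cv2.INTER_CUBIC)
cv2.imwrite('pics/f.png',C)
E
```

```text
(no output)
```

View pics/f.png

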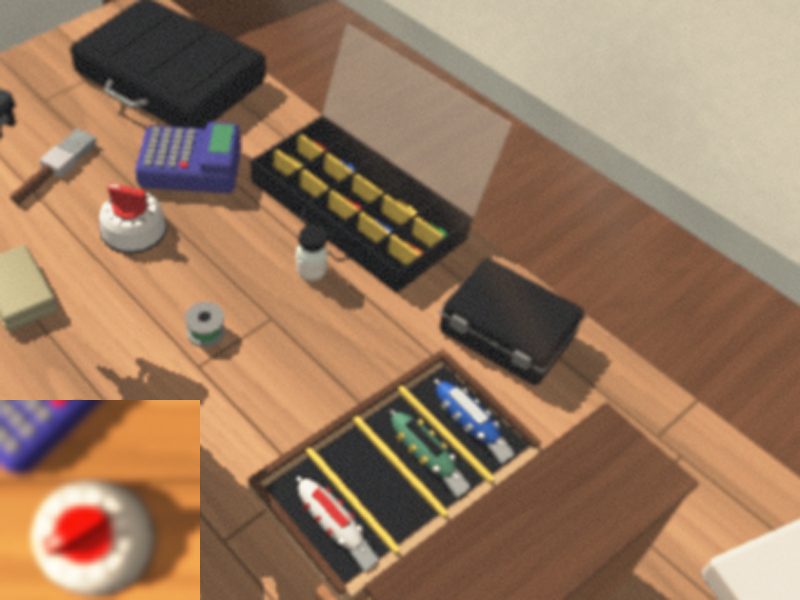

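The final picture shows blue, green and red in lanes 3, 2 and 0, the shelf level and the bystanders in place. The key wing sits at about 120°, which matches the yaw where the torque jumped.

```bash
python3 -c "
from cell import hand_in; print(hand_in())"
```

```text
the job is handed in; nothing more can be done
None
```

The job is handed in: the leg is out at its stop, the shelf is level on it, the three lures present (blue, green, red) each lie in their own lane, the key was wound until the torque jumped at its stop, and the spool, fly box and cement jar were left alone; no verdict came back.

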